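# Load the red-topped filter cube from the parts bin

## Robot

A 6-joint arm with a two-finger parallel gripper is mounted at the origin on a cart in front of the work surface, level with it; the furniture and walls round the work are solid. World frame = base frame: x ahead of the robot, y to its left, z up, the work surface at z = 0. Lengths are in m, angles in rad, forces in N, time in s.
With the tool pointing down it reaches from about 0.225 to 0.875 m from the base axis. Payload 3.4 kg.
Tool frame: the origin (TCP) lies at the very end of the fingers, on their centre line; the grasp point (between the pads) lies 19 mm behind it (manip.hold_point_z is the distance from the TCP to the grasp point, in m); z points along the fingers, y is the line along which they close (so a half turn about z gives the same grasp; the last joint's range is limited). The gripper opens to 85 mm and grips with 20 to 120 N. Pads are 22 mm wide; open, the fingers measure 114 mm over their backs; the gripper's body (76 mm by 85 mm) begins 54 mm behind the grasp point. The pads swing forward as they close: fully open they stand 13 mm farther back than shut.
Start: joints at [-1.424, 0.276, 1.505, -0, 1.361, -0.121], TCP at [0.152, -0.555, 0.231] pointing down, gripper open.
Joint ranges: [-2.89, 2.89], [-0.75, 2.08], [0.22, 2.7], [-1.18, 4.32], [0.11, 2.71], [-2.7, 2.7]. Speed limits (rad/s): [2.57, 2.57, 3.14, 3.14, 3.14, 3.14].

## Interface

Orientations are given as a unit quaternion [w, x, y, z].
In Python, from rig import readout, viewer, order, manip gives the robot as it stands. The module is installed in compiled form; this text tells all that it offers.
- The arm moves only by the tool send_rows, never from a script. Its arguments are lists of equal length, an entry for each row: "xyz": the shift along the world's x, y, z in m, a list of three; "delta_rot": the turn, a rotation vector about the world's x, y, z in degrees, a list of three. In form: {"xyz": [[tx, ty, tz], ...], "delta_rot": [[wx, wy, wz], ...]}. A call has 1 to 12 rows; each row shifts and turns the commanded pose from where the row before left it; what a row does not reach is not made up. A row lasts 1/10 s, in which the tool goes at most 50 mm and 8.59 degrees, less where a joint would pass 70% of its speed; a pose out of reach is approached as far as the arm can. A call with a gripper value outside its range is refused whole. "gripper" is the finger opening in m, from 0 to 0.0854, set as the call begins (left out, the last holds). The fingers move at their own pace and stop on an object; "force" is the grip in N (left out, the last holds). Time passes only in rows, so rows that do not move let the fingers close. It gives the time, the measured TCP pose, the force, the opening and the grip force at its end, in the units of the state.
- readout.get_state(): the state, without advancing time (a new reading comes with each control period).
- viewer.get_image(name): name is "scene" or "top"; returns a dict with "color" (420x560x3 uint8, red, green, blue), "depth" (420x560 float32, m along the optical axis (not along the pixel's ray), 0 where there is no reading), "K" (3x3 intrinsics, pixels), "camera_from_world" (4x4, takes a point from world to camera coordinates). Camera axes: x right, y up, looking along -z (the intrinsics and any distortion apply to the point x, -y, -z); pixel columns grow to the right and rows downward; lengths in m; the calibration is good to about 2 mm. A picture is of the moment at which its call begins.
- order.sign_off(): hands the job in; it is judged then, once.
The state is a dict: "clock": time; "qpos": joint angles; "qd": joint speeds; "effort": joint torques, N m; "position": TCP position; "ee_rot": TCP orientation; "contact_force": force on the tool from outside, world axes, zero at the start; "moment": the same for the moment, N m; "width": finger opening in m; "gripper_force": force on a finger pad.
Only numpy, scipy, OpenCV 4.12 (cv2) and the standard library are available. Lean on these libraries where they do the work, as an engineer would, in place of code of your own. Each camera call takes 0.05 s, during which the arm holds its last target. There are 200 camera calls.

## Task

Take the microscope filter cube with the red window on top out of the blue compartment bin and set it down gently, upright and square, in the empty pocket of the filter holder on the desk. Do not drop it in, and leave the other filter cube (green window on top) where it is in the bin.

Things in the scene. Friction and masses are not known exactly. Their poses are not given: they have to be found in the camera images.
- red_cube_center (a point): Centre of the cube to move: black, 33 x 33 mm, 34 mm high, about 65 g, red round window on top, green one on a side. Point on its vertical axis, 17 mm above its underside; z up, x and y square to its flat sides (pinch any opposite two). Its x is within 9 degrees of the bin's x. It stands in one of the bin's compartments; which one changes.
- green_cube_center (a point): Centre of the other filter cube, the same in shape and size (33 x 33 x 34 mm, point 17 mm above its underside) but with a green round window on top and a blue one on a side. It stands in another compartment of the bin and must stay there.
- parts_bin: Blue open bin fixed to the desk: 158 mm (x) by 244 mm (y), walls 4 mm thick, 26 mm high, floor 4 mm above the desk. Origin: centre of underside; z up. Three compartments, centres at y = -80, 0, +80 mm, each 150 mm long (x), 76 mm wide (y): most finger room along x. They hold the two cubes and a clear-white coverslip box, each near the middle and within 9 degrees of square to the bin.
- pocket (a point): Centre of the pocket floor of the filter holder, a dark metal plate (96 x 76 mm) fixed to the desk with a shallow square pocket framed by a light lip. Point 4 mm above the desk; pocket 56 x 56 mm inside, lip 4 mm thick, 6 mm high above its floor. z up, x and y along the pocket's sides, x within 23 degrees of straight ahead of the robot. The cube's centre ends 17 mm above this point.

How it is judged:
By the outcome, as a careful person would: the job done as asked, in the order asked, and still so for the second after the job is handed in, with the robot touching nothing.
It also fails if it takes over 40 s, if anything falls off the work surface, if the arm or the gripper's body presses on something with over 40 N, if the wrist force passes 120 N, or if a joint passes its speed limit or range.

## Working session

There is one attempt and no reset: what is moved stays moved. The work goes in short steps, Python scripts to look and compute and a tool call to move; the robot and the scene stay as the last step left them, time stands still between calls to the robot, and variables do not carry over. Pictures are saved under pics/ and viewed, at most 10 in all, crops included, and the job is handed in when it is done.

Besides the shell and the picture viewer there is one more tool, called after ">>>" in YAML: its name, and indented under it one key for each argument. send_rows: Moves the arm, as the interface text tells. Its arguments: {"type":"object","properties":{"xyz":{"type":"array"},"delta_rot":{"type":"array"},"gripper":{"type":"number"},"force":{"type":"number"}},"required":["xyz","delta_rot"]}

```bash
mkdir -p pics; cat > h.py <<'E'
import numpy as np, cv2
from rig import readout, viewer, order, manip
def cast(d,uv,z):
    T=d["camera_from_world"];R=T[:3,:3];t=T[:3,3];c=-R.T@t
    uv=np.atleast_2d(np.array(uv,float))
    p=np.c_[uv,np.ones(len(uv))]@np.linalg.inv(d["K"]).T
    r=(p*[1,-1,-1])@R
    return c+r*((z-c[2])/r[:,2])[:,None]
def pts(d):
    z=d["depth"];v,u=np.indices(z.shape)
    p=np.stack([u,v,np.ones_like(u)],-1)@np.linalg.inv(d["K"]).T*z[...,None]*[1,-1,-1]
    T=d["camera_from_world"];return (p-T[:3,3])@T[:3,:3]
E
python3 - <<'E'
from h import *
for n in("scene","top"):
    d=viewer.get_image(n);print(list(d.keys()))
    T=d["camera_from_world"];print(n,-T[:3,:3].T@T[:3,3],T[:3,:3].round(2).tolist(),d["K"].tolist())
    cv2.imwrite(f"pics/{n}0.png",d["color"][...,::-1])
print(readout.get_state())
E
```

```text
['color', 'depth', 'K', 'camera_from_world']
scene [-0.13824068  0.34229243  0.93055258] [[-0.51, -0.86, -0.0], [0.67, -0.4, 0.63], [-0.54, 0.32, 0.78]] [[546.5643688098155, 0.0, 282.3507500718777], [0.0, 546.5643688098155, 192.54094936167382], [0.0, 0.0, 1.0]]
['color', 'depth', 'K', 'camera_from_world']
top [ 0.35434811 -0.00347467  1.08615993] [[0.03, -1.0, -0.01], [0.99, 0.03, 0.1], [-0.1, -0.01, 0.99]] [[420.7463363897907, 0.0, 281.92003381106065], [0.0, 420.7463363897907, 208.55954588113886], [0.0, 0.0, 1.0]]
{'clock': 0.1, 'qpos': array([-1.42404073e+00,  2.76533329e-01,  1.50605337e+00,  6.14491266e-06,
        1.36070750e+00, -1.21007523e-01]), 'qd': array([-0.00189512, -0.00194894, -0.00400058, -0.00222058,  0.0001131 ,
        0.00033264]), 'effort': array([ 1.25068527e-03, -4.17701161e+01, -2.46405262e+01, -1.60723522e-05,
        5.86381575e-03,  8.52701163e-06]), 'position': array([ 0.15205023, -0.5540173 ,  0.23050666]), 'ee_rot': array([-8.50744277e-04,  9.91050970e-01,  1.33481278e-01, -7.94851514e-06]), 'contact_force': array([-0.21437419,  0.51562779, -0.18085852]), 'moment': array([-0.00205936, -0.03053505, -0.03666087]), 'gripper_force': 0.0, 'width': 0.08503076543076798}
```

View pics/top0.png

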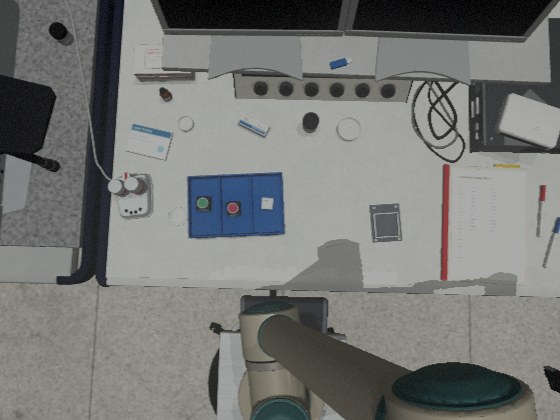

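View pics/scene0.png

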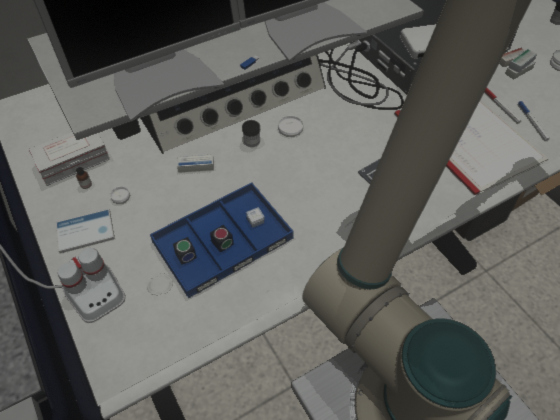

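The top view shows the bin at about (237,205), with the red cube in the middle compartment at (233,208), the green cube at (204,204) and the coverslip box at (267,204). The holder is at (385,223). The scene view shows the same bin, red cube at (222,238), with the arm hiding the holder.

```bash
python3 - <<'E'
from h import *
def rectw(d,m,z,nm):
    c=max(cv2.findContours(m.astype(np.uint8),cv2.RETR_EXTERNAL,cv2.CHAIN_APPROX_NONE)[0],key=cv2.contourArea)
    w=cast(d,c[:,0],z)[:,:2]
    (x,y),s,a=cv2.minAreaRect((w*1000).astype(np.float32));print(nm,x,y,s,a,len(c))
for n in("top","scene"):
    d=viewer.get_image(n);im=d["color"];h=cv2.cvtColor(im,cv2.COLOR_RGB2HSV);P=pts(d)
    H,S,V=[h[...,i].astype(int) for i in range(3)]
    bin_=(abs(H-112)<12)&(S>120)
    X,Y,Z=P[...,0],P[...,1],P[...,2]
    # red
    for nm,hm in(("red",((H<8)|(H>172))&(S>110)),("green",(abs(H-70)<25)&(S>90))):
        m=hm&(X>.2)&(X<.6)&(Y>-.1)&(Y<.35)&(Z<.1)
        k,lab,st,ce=cv2.connectedComponentsWithStats(m.astype(np.uint8))
        for i in range(1,k):
            if st[i,4]>8: print(n,nm,ce[i],st[i,4],cast(d,ce[i],.038)[0], np.median(Z[lab==i]))
    rectw(d,bin_&(X>.2)&(X<.6)&(Y>-.1)&(Y<.35),.026 ,n+" bin")
    if n=="top":
        m=np.zeros(H.shape,bool);m[195:250,362:410]=1
        m&=(V<140);rectw(d,m,.006,"holder dark")
        print(np.median(V[215:230,378:392]))
    if n=="top": crop=np.hstack([cv2.resize(im[195:250,355:415],None,fx=6,fy=6),cv2.resize(im[180:240,185:245],None,fx=6,fy=5.5)])
    else: crop=cv2.resize(im[200:280,160:280],None,fx=6,fy=6)
    cv2.imwrite(f"pics/{n}1.png",crop[...,::-1])
E
```

```text
top red [232.36 207.5 ] 50 [0.46149927 0.13226068 0.038     ] 0.03827434028232012
top green [202.32653061 202.42857143] 49 [0.4723911  0.20825029 0.038     ] 0.03882317956609147
top bin 470.7445373535156 123.74642944335938 (155.8509063720703, 234.16758728027344) 3.9176504611968994 384
holder dark 436.1997985839844 -257.4963073730469 (97.14364624023438, 77.62332916259766) 5.457634925842285 131
93.0
scene red [220.44262295 233.18032787] 61 [0.46201512 0.13310027 0.038     ] 0.03812965319542645
scene green [226.46666667 243.46666667] 15 [0.43400942 0.13389577 0.038     ] 0.022669944962399022
scene green [183.04918033 245.44262295] 61 [0.4731182  0.20897654 0.038     ] 0.03826577584560786
scene bin 469.28692626953125 129.55184936523438 (154.59652709960938, 239.01858520507812) 3.8101630210876465 448
```

View pics/top1.png

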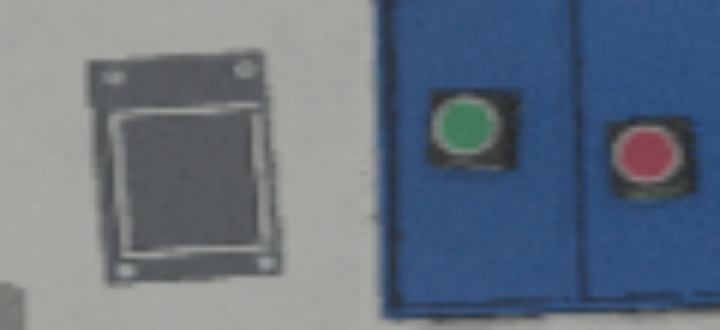

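View pics/scene1.png

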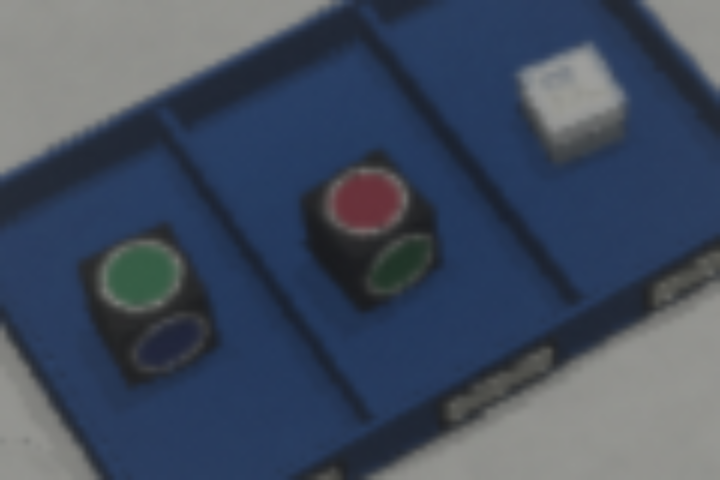

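The crops show the pocket framed by the light lip, at about crop (190,180), offset toward the robot on the plate. The red cube stands upright mid-compartment, slightly turned compared with the green one. Next I measure the cube's yaw and the pocket's centre.

```bash
python3 - <<'E'
from h import *
for n in("top","scene"):
    d=viewer.get_image(n);P=pts(d);X,Y,Z=P[...,0],P[...,1],P[...,2]
    near=(abs(X-.461)<.035)&(abs(Y-.132)<.03)
    m=near&(Z>.034);q=P[m][:,:2]
    print(n,len(q),cv2.minAreaRect((q*1000).astype(np.float32)),q.mean(0))
    # non-blue silhouette, upsampled
    im=cv2.resize(d["color"],None,fx=4,fy=4,interpolation=cv2.INTER_CUBIC).astype(int)
    nb=(im[...,2]-im[...,0]<35)
    nr=cv2.resize(near.astype(np.uint8),None,fx=4,fy=4)>0
    c=max(cv2.findContours((nb&nr).astype(np.uint8),0,1)[0],key=cv2.contourArea)
    print(n,"sil",cv2.minAreaRect((cast(d,(c[:,0]+.5)/4-.5,.038)[:,:2]*1000).astype(np.float32)))
    for s in(0,1):
        g=near&(Z>.010)&(Z<.030)&((X<.448) if s==0 else (Y<.120))
        q=(P[g][:,:2]*1000).astype(np.float32)
        if len(q)>10:print(n,"side",s,len(q),cv2.fitLine(q,cv2.DIST_HUBER,0,.01,.01).ravel())
    if n=="top":
        u0,v0=355,195;g=cv2.resize(d["color"][195:250,355:415],None,fx=6,fy=6,interpolation=cv2.INTER_CUBIC)
        V=g.max(2);dark=(V<125).astype(np.uint8)
        k,lab,st,ce=cv2.connectedComponentsWithStats(dark,connectivity=4)
        l=lab[180,190];c=cv2.findContours((lab==l).astype(np.uint8),0,1)[0][0][:,0]
        w=cast(d,(c+.5)/6-.5+[u0,v0],.006)[:,:2]
        print("pocket",st[l],cv2.minAreaRect((w*1000).astype(np.float32)))
E
```

```text
top 173 ((461.3876647949219, 133.0049591064453), (33.36296463012695, 32.779476165771484), 7.190264701843262) [0.46113089 0.13289442]
top sil ((459.5916748046875, 130.30117797851562), (37.198848724365234, 36.39332962036133), 5.872241973876953)
top side 0 12 [ 1.8161964e-01 -9.8336887e-01  4.4540662e+02  1.2540126e+02]
top side 1 12 [9.9511367e-01 9.8735638e-02 4.6027325e+02 1.1683291e+02]
pocket [   87    51   196   234 34802] ((436.1976013183594, -258.1028747558594), (97.3718490600586, 77.55393981933594), 5.4153056144714355)
scene 242 ((461.43231201171875, 132.65347290039062), (35.5218620300293, 34.90460205078125), 8.154793739318848) [0.4597868  0.13336706]
scene sil ((450.1466064453125, 136.5039520263672), (54.16582489013672, 43.51973342895508), 7.944666385650635)
scene side 0 86 [ 1.15802914e-01 -9.93272185e-01  4.45028717e+02  1.28834946e+02]
scene side 1 11 [ 3.0384332e-01 -9.5272201e-01  4.4662497e+02  1.1747913e+02]
```

>>> send_rows:
  xyz:
    - [0.0155,0.0343,0]
    - [0.0155,0.0343,0]
    - [0.0155,0.0343,0]
    - [0.0155,0.0343,0]
    - [0.0155,0.0343,0]
    - [0.0155,0.0343,0]
    - [0.0155,0.0343,0]
    - [0.0155,0.0343,0]
    - [0.0155,0.0343,0]
    - [0.0155,0.0343,0]
  delta_rot:
    - [0,0,4.1]
    - [0,0,4.1]
    - [0,0,4.1]
    - [0,0,4.1]
    - [0,0,4.1]
    - [0,0,4.1]
    - [0,0,4.1]
    - [0,0,4.1]
    - [0,0,4.1]
    - [0,0,4.1]
  gripper: 0.085

```text
clock: 1.3
position: [0.3075, -0.2101, 0.2315]
ee_rot: [0.0, 0.881, 0.473, 0.0]
contact_force: [0.3, -1.2, 1.0]
width: 0.0851
gripper_force: 0.0
```

>>> send_rows:
  xyz:
    - [0.0155,0.0343,-0.008]
    - [0.0155,0.0343,-0.008]
    - [0.0155,0.0343,-0.008]
    - [0.0155,0.0343,-0.008]
    - [0.0155,0.0343,-0.008]
    - [0.0155,0.0343,-0.008]
    - [0.0155,0.0343,-0.008]
    - [0.0155,0.0343,-0.008]
    - [0.0155,0.0343,-0.008]
    - [0.0155,0.0343,-0.008]
    - [0,0,0]
    - [0,0,0]
  delta_rot:
    - [0,0,4.1]
    - [0,0,4.1]
    - [0,0,4.1]
    - [0,0,4.1]
    - [0,0,4.1]
    - [0,0,4.1]
    - [0,0,4.1]
    - [0,0,4.1]
    - [0,0,4.1]
    - [0,0,3.9]
    - [0,0,0]
    - [0,0,0]

```text
clock: 2.5
position: [0.4618, 0.1319, 0.1509]
ee_rot: [-0.0, 0.661, 0.75, -0.001]
contact_force: [-0.5, 0.3, -0.4]
width: 0.0849
gripper_force: 0.0
```

```bash
cat >> h.py <<'E'
from scipy.spatial.transform import Rotation
def st():
    s=readout.get_state();w,x,y,z=s["ee_rot"];M=Rotation.from_quat([x,y,z,w]).as_matrix()
    print(s["clock"],s["position"].round(4),"toolz",M[:,2].round(4),"yaw_y",np.degrees(np.arctan2(M[1,1],M[0,1])).round(2),s["contact_force"].round(2),s["width"],s["gripper_force"],s["qpos"].round(2))
E
python3 - <<'E'
from h import *
st()
for n in("top","scene"):
    d=viewer.get_image(n);P=pts(d);X,Y,Z=P[...,0],P[...,1],P[...,2]
    near=(abs(X-.436)<.07)&(abs(Y+.258)<.06)
    v,u=np.where(near);print(n,len(u))
    if len(u)<100: continue
    u0,u1,v0,v1=u.min(),u.max(),v.min(),v.max()
    g=cv2.resize(d["color"][v0:v1+1,u0:u1+1],None,fx=6,fy=6,interpolation=cv2.INTER_CUBIC)
    cv2.imwrite(f"pics/{n}2.png",g[...,::-1])
    print(n,u0,v0,g.shape)
    # plate from depth: inside points higher than desk
    q=P[near&(Z>.0075)&(Z<.02)];print(len(q)); 
    if len(q)>20:print(cv2.minAreaRect((q[:,:2]*1000).astype(np.float32)))
E
```

```text
2.5 [0.4618 0.1319 0.1509] toolz [-1.3e-03 -7.0e-04 -1.0e+00] yaw_y 7.24 [-0.53  0.33 -0.35] 0.08488648370569084 0.0 [ 0.13  0.2   1.83 -0.    1.12  0.01]
top 2512
top 362 196 (330, 282, 3)
176
((436.23211669921875, -256.5240478515625), (90.52528381347656, 72.59925079345703), 6.105556011199951)
scene 2087
scene 368 149 (1110, 342, 3)
181
((432.8140563964844, -256.67218017578125), (92.34423828125, 69.11121368408203), 5.569104194641113)
```

View pics/scene2.png

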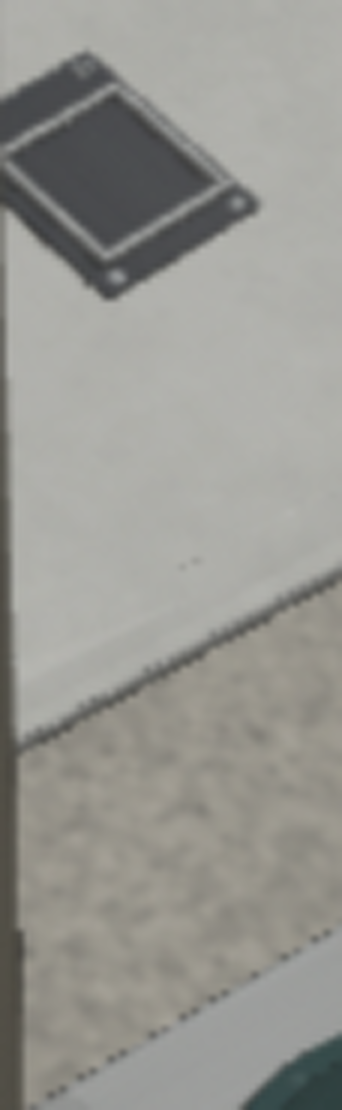

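The scene crop shows the holder unobstructed, with lip corners at about crop (117,85), (232,183), (107,258) and (2,157). I'll cast these to the lip height, and begin the descent onto the cube.

```bash
python3 - <<'E'
from h import *
for n,c,o in(("scene",[(117,85),(232,183),(107,258),(2,157)],(368,149)),("top",[(112,113),(258,103),(268,248),(123,258)],(355,195))):
    d=viewer.get_image(n);w=cast(d,(np.array(c)+.5)/6-.5+o,.010)
    print(n,w.round(4).tolist(),cv2.minAreaRect((w[:,:2]*1000).astype(np.float32)))
E
```

```text
scene [[0.4624, -0.2862, 0.01], [0.4017, -0.2928, 0.01], [0.3966, -0.2313, 0.01], [0.4554, -0.2274, 0.01]] ((428.767578125, -258.8602294921875), (61.05170822143555, 61.7170524597168), 6.190484523773193)
top [[0.4583, -0.2261, 0.01], [0.4641, -0.2884, 0.01], [0.4024, -0.2925, 0.01], [0.3965, -0.2311, 0.01]] ((430.3334045410156, -259.71527099609375), (61.926021575927734, 63.422645568847656), 5.391608715057373)
```

>>> send_rows:
  xyz:
    - [0,0.001,-0.02]
    - [0,0,-0.02]
    - [0,0,-0.02]
    - [0,0,-0.02]
    - [0,0,-0.02]
    - [0,0,-0.015]
    - [0,0,-0.012]
    - [0,0,-0.006]
    - [0,0,-0.006]
    - [0,0,0]
    - [0,0,0]
  delta_rot:
    - [0,0,0]
    - [0,0,0]
    - [0,0,0]
    - [0,0,0]
    - [0,0,0]
    - [0,0,0]
    - [0,0,0]
    - [0,0,0]
    - [0,0,0]
    - [0,0,0]
    - [0,0,0]

```text
clock: 3.8
position: [0.4625, 0.1323, 0.0127]
ee_rot: [0.0, 0.662, 0.75, 0.0]
contact_force: [-0.2, 0.4, 0.4]
width: 0.0852
gripper_force: 0.0
```

>>> send_rows:
  xyz:
    - [0,0,0]
    - [0,0,0]
    - [0,0,0]
    - [0,0,0]
    - [0,0,0]
    - [0,0,0]
    - [0,0,0]
    - [0,0,0]
    - [0,0,0]
    - [0,0,0]
  delta_rot:
    - [0,0,0]
    - [0,0,0]
    - [0,0,0]
    - [0,0,0]
    - [0,0,0]
    - [0,0,0]
    - [0,0,0]
    - [0,0,0]
    - [0,0,0]
    - [0,0,0]
  gripper: 0.02
  force: 35

```text
clock: 4.8
position: [0.4625, 0.1326, 0.0127]
ee_rot: [0.0, 0.662, 0.75, 0.0]
contact_force: [-0.3, 0.2, 5.0]
width: 0.0325
gripper_force: 36.3
```

```bash
python3 -c "
from h import *
st()"
```

```text
4.8 [0.4625 0.1326 0.0127] toolz [ 9.e-04  2.e-04 -1.e+00] yaw_y 7.15 [-0.29  0.21  4.95] 0.032461225457775404 36.31726026535034 [0.13 0.37 2.01 0.   0.76 0.01]
```

>>> send_rows:
  xyz:
    - [0,0,0.003]
    - [0,0,0.006]
    - [0,0,0.012]
    - [0,0,0.015]
    - [0,0,0.015]
    - [0,0,0.015]
    - [0,0,0.015]
    - [0,0,0.012]
    - [0,0,0.007]
    - [0,0,0]
    - [0,0,0]
    - [0,0,0]
  delta_rot:
    - [0,0,0]
    - [0,0,0]
    - [0,0,0]
    - [0,0,0]
    - [0,0,0]
    - [0,0,0]
    - [0,0,0]
    - [0,0,0]
    - [0,0,0]
    - [0,0,0]
    - [0,0,0]
    - [0,0,0]

```text
clock: 6.0
position: [0.4615, 0.1324, 0.1116]
ee_rot: [-0.0, 0.662, 0.75, -0.001]
contact_force: [0.3, -0.4, -0.4]
width: 0.0321
gripper_force: 35.6
```

```bash
python3 - <<'E'
from h import *
st()
d=viewer.get_image("scene");cv2.imwrite("pics/s3.png",cv2.resize(d["color"][150:310,110:310],None,fx=4,fy=3.75)[...,::-1])
E
```

```text
6.0 [0.4615 0.1324 0.1116] toolz [-1.5e-03 -2.0e-04 -1.0e+00] yaw_y 7.15 [ 0.25 -0.36 -0.41] 0.032100877494080235 35.55874049663544 [ 0.13  0.24  1.88 -0.    1.02  0.01]
```

View pics/s3.png

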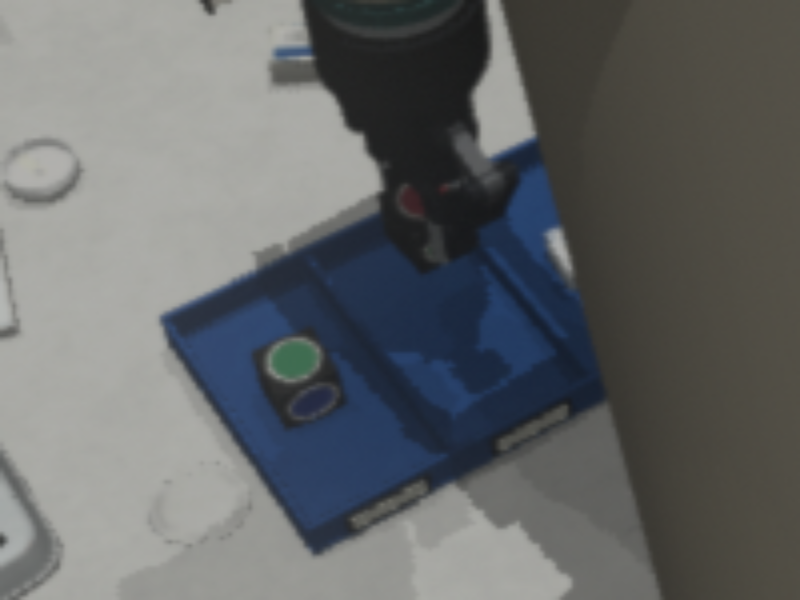

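The cube is held and lifted, with its red window visible at crop (412,200). The green cube is undisturbed at (295,360). Now I carry it over to the holder.

>>> send_rows:
  xyz:
    - [-0.001,-0.01,0]
    - [-0.002,-0.025,0]
    - [-0.003,-0.04,0]
    - [-0.004,-0.046,0]
    - [-0.004,-0.046,0]
    - [-0.004,-0.046,0]
    - [-0.004,-0.046,0]
    - [-0.004,-0.046,0]
    - [-0.003,-0.04,0]
    - [-0.002,-0.03,0]
    - [-0.001,-0.0165,0]
    - [0,0,0]
  delta_rot:
    - [0,0,-0.15]
    - [0,0,-0.15]
    - [0,0,-0.15]
    - [0,0,-0.15]
    - [0,0,-0.15]
    - [0,0,-0.15]
    - [0,0,-0.15]
    - [0,0,-0.15]
    - [0,0,-0.15]
    - [0,0,-0.15]
    - [0,0,-0.15]
    - [0,0,0]

```text
clock: 7.25
position: [0.4298, -0.2611, 0.112]
ee_rot: [0.0, 0.674, 0.739, -0.0]
contact_force: [0.3, 0.8, -1.2]
width: 0.0322
gripper_force: 35.5
```

>>> send_rows:
  xyz:
    - [0,0,-0.01]
    - [0,0,-0.015]
    - [0,0,-0.015]
    - [0,0,-0.01]
    - [0,0,0]
    - [0,0,0]
    - [0,0,0]
  delta_rot:
    - [0,0,0]
    - [0,0,0]
    - [0,0,0]
    - [0,0,0]
    - [0,0,0]
    - [0,0,0]
    - [0,0,0]

```text
clock: 7.95
position: [0.4307, -0.259, 0.0629]
ee_rot: [0.001, 0.672, 0.74, 0.0]
contact_force: [-0.4, 0.2, -0.5]
width: 0.0323
gripper_force: 35.5
```

```bash
python3 - <<'E'
from h import *
st()
d=viewer.get_image("scene");a=d["color"][130:250,330:530]
t=viewer.get_image("top")["color"][180:270,330:430]
cv2.imwrite("pics/s4.png",np.vstack([cv2.resize(a,(600,360)),cv2.resize(t,(600,240))])[...,::-1])
E
```

```text
7.95 [ 0.4307 -0.259   0.0629] toolz [ 1.1e-03 -7.0e-04 -1.0e+00] yaw_y 5.53 [-0.41  0.22 -0.49] 0.032331379215122795 35.53674101829529 [-0.68  0.33  1.9   0.    0.91 -0.78]
```

View pics/s4.png

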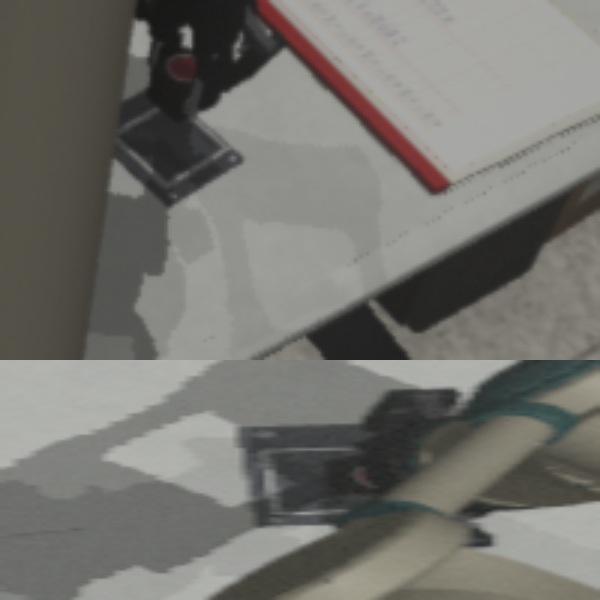

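The close view shows the cube hanging over the pocket, with its red window at scene (181,67) in the crop. I'll check its position numerically.

```bash
python3 - <<'E'
from h import *
for n in("scene","top"):
    d=viewer.get_image(n);h=cv2.cvtColor(d["color"],cv2.COLOR_RGB2HSV).astype(int);P=pts(d)
    m=((h[...,0]<10)|(h[...,0]>170))&(h[...,1]>70)&(abs(P[...,0]-.43)<.03)&(abs(P[...,1]+.259)<.03)
    k,lab,s,ce=cv2.connectedComponentsWithStats(m.astype(np.uint8))
    for i in range(1,k):
        if s[i,4]>5: print(n,ce[i],s[i,4],cast(d,ce[i],.088)[0],np.median(P[lab==i],0))
E
```

```text
scene [391.02 151.82] 50 [ 0.43224859 -0.25926314  0.088     ] [ 0.43218556 -0.25851284  0.08862185]
```

>>> send_rows:
  xyz:
    - [-0.001,0,-0.01]
    - [0,0,-0.012]
    - [0,0,-0.01]
    - [0,0,-0.006]
    - [0,0,-0.003]
    - [0,0,-0.002]
    - [0,0,-0.002]
    - [0,0,-0.001]
    - [0,0,-0.001]
    - [0,0,0]
    - [0,0,0]
    - [0,0,0]
  delta_rot:
    - [0,0,0]
    - [0,0,0]
    - [0,0,0]
    - [0,0,0]
    - [0,0,0]
    - [0,0,0]
    - [0,0,0]
    - [0,0,0]
    - [0,0,0]
    - [0,0,0]
    - [0,0,0]
    - [0,0,0]

```text
clock: 9.35
position: [0.4292, -0.2591, 0.0155]
ee_rot: [0.0, 0.672, 0.74, 0.0]
contact_force: [0.3, 0.1, -1.2]
width: 0.0322
gripper_force: 35.6
```

>>> send_rows:
  xyz:
    - [0,0,-0.001]
    - [0,0,-0.001]
    - [0,0,-0.0005]
    - [0,0,0]
    - [0,0,0]
  delta_rot:
    - [0,0,0]
    - [0,0,0]
    - [0,0,0]
    - [0,0,0]
    - [0,0,0]

```text
clock: 9.85
position: [0.4292, -0.259, 0.0128]
ee_rot: [0.0, 0.672, 0.74, 0.0]
contact_force: [0.4, -0.1, -0.6]
width: 0.0324
gripper_force: 35.6
```

>>> send_rows:
  xyz:
    - [0,0,-0.0005]
    - [0,0,-0.0005]
    - [0,0,0]
    - [0,0,0]
  delta_rot:
    - [0,0,0]
    - [0,0,0]
    - [0,0,0]
    - [0,0,0]

```text
clock: 10.25
position: [0.4292, -0.2591, 0.0127]
ee_rot: [0.0, 0.672, 0.74, 0.0]
contact_force: [-1.8, 0.9, 6.8]
width: 0.0325
gripper_force: 36.6
```

Contact comes at the same height as at pickup, so the cube is on the pocket floor. Releasing.

>>> send_rows:
  xyz:
    - [0,0,0]
    - [0,0,0]
    - [0,0,0]
    - [0,0,0]
    - [0,0,0]
    - [0,0,0]
  delta_rot:
    - [0,0,0]
    - [0,0,0]
    - [0,0,0]
    - [0,0,0]
    - [0,0,0]
    - [0,0,0]
  gripper: 0.06

```text
clock: 10.85
position: [0.4291, -0.259, 0.0117]
ee_rot: [-0.0, 0.672, 0.74, 0.0]
contact_force: [0.8, 0.4, -0.1]
width: 0.0603
gripper_force: 0.0
```

>>> send_rows:
  xyz:
    - [0,0,0.005]
    - [0,0,0.01]
    - [0,0,0.02]
    - [0,0,0.03]
    - [0,0,0.03]
    - [0,0,0.03]
    - [0,0,0.02]
    - [0,0,0.02]
    - [0,0,0]
    - [0,0,0]
  delta_rot:
    - [0,0,0]
    - [0,0,0]
    - [0,0,0]
    - [0,0,0]
    - [0,0,0]
    - [0,0,0]
    - [0,0,0]
    - [0,0,0]
    - [0,0,0]
    - [0,0,0]

```text
clock: 11.85
position: [0.4291, -0.259, 0.1774]
ee_rot: [0.001, 0.672, 0.74, 0.0]
contact_force: [-0.2, 0.4, -1.3]
width: 0.0599
gripper_force: 0.0
```

>>> send_rows:
  xyz:
    - [0,0.02,0]
    - [0,0.03,0]
    - [0,0.03,0]
    - [0,0.03,0]
    - [0,0.03,0]
    - [0,0.03,0]
    - [0,0.03,0]
    - [0,0.03,0]
    - [0,0.03,0]
    - [0,0.02,0]
    - [0,0,0]
    - [0,0,0]
  delta_rot:
    - [0,0,0]
    - [0,0,0]
    - [0,0,0]
    - [0,0,0]
    - [0,0,0]
    - [0,0,0]
    - [0,0,0]
    - [0,0,0]
    - [0,0,0]
    - [0,0,0]
    - [0,0,0]
    - [0,0,0]

```text
clock: 13.05
position: [0.4285, 0.0209, 0.1759]
ee_rot: [-0.001, 0.672, 0.741, -0.001]
contact_force: [-0.5, 1.1, -0.4]
width: 0.0598
gripper_force: 0.0
```

```bash
python3 - <<'E'
from h import *
st()
ims=[]
for n in("scene","top"):
    d=viewer.get_image(n);P=pts(d);X,Y,Z=P[...,0],P[...,1],P[...,2]
    near=(abs(X-.43)<.035)&(abs(Y+.259)<.035)&(Z<.06)
    q=P[near&(Z>.030)]
    if len(q)>20:print(n,len(q),cv2.minAreaRect((q[:,:2]*1000).astype(np.float32)),np.percentile(q[:,2],[5,50,95]))
    v,u=np.where(near)
    if len(u): ims.append(cv2.resize(d["color"][v.min()-15:v.max()+15,u.min()-15:u.max()+15],(400,400)))
cv2.imwrite("pics/f.png",np.hstack(ims)[...,::-1])
E
```

```text
13.05 [0.4285 0.0209 0.1759] toolz [-1.9e-03 -5.0e-04 -1.0e+00] yaw_y 5.58 [-0.52  1.12 -0.39] 0.05982291186190473 0.0 [-0.11  0.1   1.88 -0.    1.16 -0.21]
scene 42 ((416.8258361816406, -268.97930908203125), (12.177457809448242, 27.85701560974121), 47.95018768310547) [0.03316413 0.03700414 0.04071593]
top 186 ((428.9436950683594, -258.11553955078125), (32.624168395996094, 34.905364990234375), 1.9736413955688477) [0.03489794 0.03828095 0.04138178]
```

View pics/f.png

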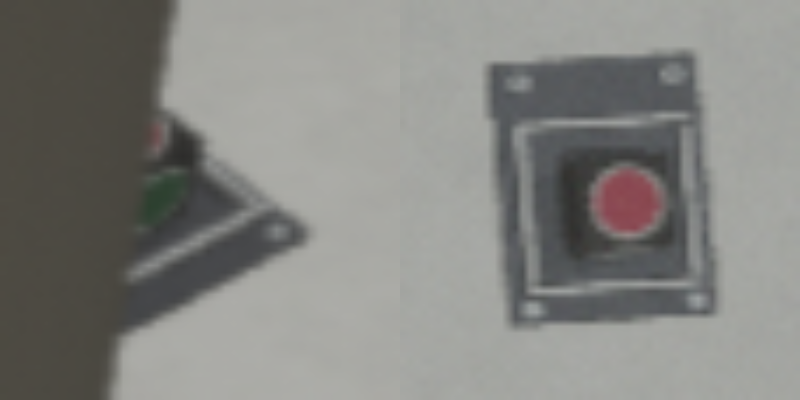

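The cube stands upright and square inside the lip. Its red window is at (627,200) in the right-hand panel, with its top at z = 0.038 as expected.

```bash
python3 -c "
from h import *
print(order.sign_off())"
```

```text
the job is handed in; nothing more can be done
None
```

The red-window cube now stands upright in the holder pocket, about 1 mm from its centre and set to the pocket's angle; I left the green-window cube in the bin and handed the job in at about 13 s.

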